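Lock the glass grinder's spindle

TASK

Lock the spindle of the glass grinder so that its head can be changed: turn the round black knob slowly clockwise (seen from above) until you feel its resistance dip and then just begin to rise again, which tells that the hidden lock notch has come under the pin, let go of the knob there, and press the red lock pin gently until it is fully home. Never force the pin: away from the notch it stops early. Leave the spare head on the deck, the oil bottle and the copper foil reel where they are.

Things in the scene. Friction and masses are not known exactly. Their poses are not given: they have to be found in the camera images.
- deck_center (a point): Middle of the grinder's grey mesh deck, on the vertical spindle axis, 130 mm above the bench. The grinder is a heavy dark teal box, 270 x 250 mm along this frame's x and y, fixed to the bench at any place in front of the robot. x points to its far side (low rim 13 mm above the deck), z up.
- knob_center (a point): Point on the spindle axis 26 mm above the deck: a good height to grip the knob, a plain round black cylinder with an orange band, 46 mm in diameter, from 2 to 44 mm above the deck (brass stub to 47 mm), gripped at any yaw. The knob turns without stops; this point is fixed to the grinder and does not turn, so it tells nothing of the knob's angle.
- knob_top (a point): Centre of the knob's top face (does not turn). Feel: the one unseen lock notch lies 0.4 to 1.4 rad clockwise of the start. Turning takes 0.26 N m; from 0.14 rad before the notch this falls to about 0, past the notch it rises to 0.75 for 0.05 rad (held still the 0.26 of friction fades; the fall and rise remain). Let go just past the notch, where it rises, the knob springs back into it; let go earlier it stays put.
- pin_top (a point): Centre of the top face of the red lock pin's cap, a vertical push pin with a round cap 22 mm in diameter, on the deck 86 mm from the spindle axis, at x = -50 mm, y = -70 mm in the frame of knob_center. Pulled out (the start) its top is 24 mm above the deck; fully home it is 12 mm above the deck.
- lock_pin (a joint): How far the lock pin is pressed in, m: 0 out, 0.012 fully home. It moves straight down against about 4 N of friction and stays where it is left (no spring). Unless the notch is under it (within about 0.03 rad) it stops hard on the hidden disc at about 0.003; more than 35 N on it damages it.
- spare_head_mid (a point): Middle of a spare brass grinding head, 25 mm in diameter, 28 mm tall, standing upright on the far left corner of the grinder's deck. Leave alone.
- oil_mid (a point): Middle of an amber bottle, 40 mm in diameter, 100 mm tall, standing on the bench at the right side of the grinder (-y). Leave alone.
- reel_mid (a point): Middle of a flat copper foil reel, 68 mm in diameter, 12 mm tall, lying on the bench at the left side of the grinder (+y). Leave alone.

How it is judged:
By the outcome, as a careful person would: the job done as asked, in the order asked, and still so for the second after the job is handed in, with the robot touching nothing.
It also fails if it takes over 72 s, if anything falls off the work surface, if the arm or the gripper's body presses on something with over 40 N, if the wrist force passes 120 N, or if a joint passes its speed limit or range.

ROBOT

A 6-joint arm with a two-finger parallel gripper is mounted at the origin on the work surface. World frame = base frame: x ahead of the robot, y to its left, z up, the work surface at z = 0. Lengths are in m, angles in rad, forces in N, time in s.
With the tool pointing down it reaches from about 0.35 to 0.925 m from the base axis. Payload 6.4 kg.
Tool frame: the origin (TCP) lies on the mounting face of the last link; the fingertips stand 173 mm ahead of it and the grasp point (between the pads) lies 155 mm ahead of it; z points along the fingers, y is the line along which they close (so a half turn about z gives the same grasp; the last joint's range is limited). The gripper opens to 85 mm and grips with 20 to 120 N. Pads are 22 mm wide; open, the fingers measure 114 mm over their backs; the gripper's body (76 mm by 85 mm) begins 54 mm behind the grasp point. The pads swing forward as they close: fully open they stand 13 mm farther back than shut.
Start: joints at [-1.368, 0.245, 1.558, -0, 1.339, -0.174], TCP at [0.239, -0.604, 0.405] pointing down, gripper open.
Joint ranges: [-3.13, 3.13], [-1.02, 2.26], [0.13, 2.54], [-0.95, 4.09], [0.21, 2.88], [-2.74, 2.74]. Speed limits (rad/s): [2.57, 2.57, 3.14, 3.14, 3.14, 3.14].

INTERFACE

Orientations are given as a rotation vector (axis times angle).
In Python, from cell import telemetry, optics, order gives the robot as it stands.
- The arm moves only by the shell command python3 -m inch 'ROWS' [FORCE]. ROWS is JSON, one flat list of numbers, 5 for each row, row after row: the closure, from 0 (fully open) to 1 (shut), then the shift along the world's x, y, z in mm, then the turn about the world's z in rad. In form: [hand, x, y, z, yaw, hand, x, y, z, yaw, ...]. A call has 1 to 12 rows; each row is the pose to reach, as a shift and turn from the pose commanded when the call began; what a row does not reach only later rows make up. A row lasts 1/12 s, in which the tool goes at most 41.7 mm and 7.16 degrees, less where a joint would pass 70% of its speed; a pose out of reach is approached as far as the arm can. A call with a gripper value outside its range is refused whole. The fingers move at their own pace and stop on an object; FORCE is the grip in N (left out, the last holds). Time passes only in rows, so rows that repeat a pose let the fingers close. It gives the time, the measured TCP pose, the force, the opening and the grip force at its end, in the units of the state.
- telemetry.observe(): the state, without advancing time (a new reading comes with each control period).
- optics.grab_frame(name): name is "side" or "top" or "wrist"; returns (picture, depth): 480x640x3 uint8, red, green, blue; 480x640 float32, m along the optical axis (not along the pixel's ray), 0 where there is no reading.
- optics.calibration(name): a dict with "K" (3x3 intrinsics, pixels), "R" (3x3) and "t" (3): a world point X has camera coordinates R X + t. Camera axes: x right, y down, z forward; pixel columns grow to the right and rows downward; lengths in m; the calibration is good to about 2 mm. A picture is of the moment at which its call begins: read the wrist's pose just before it. calibration takes no time and is no camera call; for the wrist camera it gives the pose at the moment of the call.
- order.finish_job(): hands the job in; it is judged then, once.
The state is a dict: "t": time; "joint_pos": joint angles; "qd": joint speeds; "joint_torque": joint torques, N m; "position": TCP position; "tool_rot": TCP orientation; "ft_force": force on the tool from outside, world axes, zero at the start; "torque": the same for the moment, N m; "grip_width": finger opening in m; "finger_force": force on a finger pad.
Only numpy, scipy, OpenCV 4.12 (cv2) and the standard library are available. Lean on these libraries where they do the work, as an engineer would, in place of code of your own. Each camera call takes 0.05 s, during which the arm holds its last target. There are 200 camera calls.

## Working session

There is one attempt and no reset: what is moved stays moved. The work goes in short steps, Python scripts to look and compute and a shell command to move; the robot and the scene stay as the last step left them, time stands still between calls to the robot, and variables do not carry over. Pictures are saved under pics/ and viewed, at most 10 in all, crops included, and the job is handed in when it is done.

```bash
mkdir -p pics; ls; python3 - <<'E'
from cell import telemetry, optics
import cv2, numpy as np
s=telemetry.observe();print({k:np.round(v,3).tolist() for k,v in s.items()})
ims=[]
for n in("side","top"):
    p,d=optics.grab_frame(n);np.savez(f"pics/{n}.npz",p=p,d=d)
    c=optics.calibration(n);print(n,np.round(c["K"],1).tolist(),np.round(c["R"],3).tolist(),np.round(c["t"],3).tolist())
    cv2.imwrite(f"pics/{n}0.png",p[...,::-1])
E
```

```text
pics
{'t': 0.0, 'joint_pos': [-1.368, 0.246, 1.559, -0.0, 1.339, -0.174], 'qd': [-0.001, -0.0, 0.001, 0.0, 0.001, 0.001], 'joint_torque': [0.0, -42.951, -32.613, -0.0, 0.005, -0.0], 'position': [0.239, -0.604, 0.404], 'tool_rot': [-3.084, -0.588, 0.0], 'ft_force': [0.516, -0.544, 0.613], 'torque': [-0.006, 0.027, 0.011], 'finger_force': 0.0, 'grip_width': 0.085}
side [[514.2, 0.0, 321.1], [0.0, 514.2, 237.5], [0.0, 0.0, 1.0]] [[0.969, -0.246, 0.015], [-0.117, -0.512, -0.851], [0.217, 0.823, -0.525]] [-0.561, 0.213, 0.902]
top [[530.6, 0.0, 317.3], [0.0, 530.6, 231.5], [0.0, 0.0, 1.0]] [[0.022, -1.0, -0.017], [-0.999, -0.021, -0.041], [0.041, 0.018, -0.999]] [0.054, 0.582, 1.115]
```

View pics/top0.png

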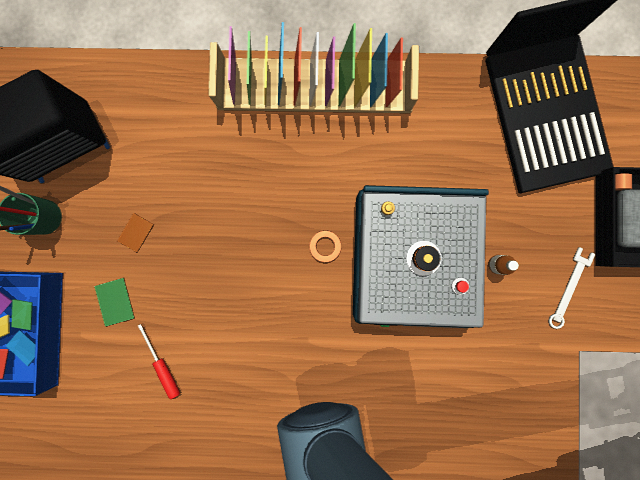

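View pics/side0.png

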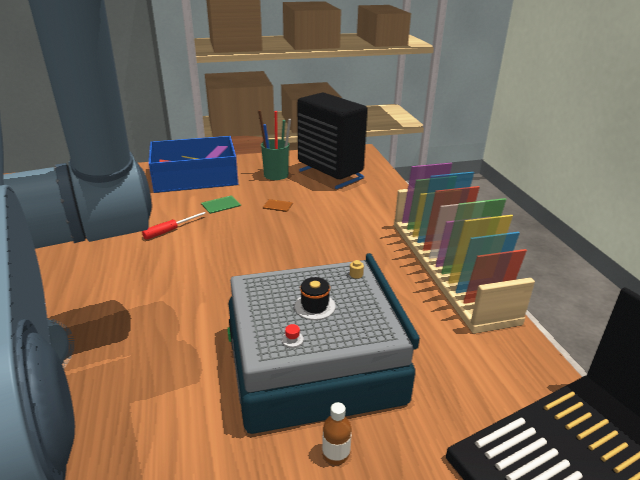

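Top view: knob with its brass stub at about (428,258), red pin cap at (461,286), brass head at (388,208), bottle at (505,265) and reel at (325,247). Side view: knob at (315,293), pin at (292,331).

```bash
cat > h.py <<'E'
import numpy as np, cv2
from cell import optics
def ray(c,u,v):
    K,R,t=[np.array(c[k]) for k in("K","R","t")]
    return -R.T@t, R.T@np.linalg.inv(K)@np.array([u,v,1.])
def plane(c,u,v,z):
    o,d=ray(c,u,v);return o+d*(z-o[2])/d[2]
def tri(a,b):
    (o,d),(p,e)=a,b;A=np.c_[d,-e];s,r=np.linalg.lstsq(A,p-o,rcond=None)[0]
    return (o+s*d+p+r*e)/2,np.linalg.norm(o+s*d-p-r*e)
def blob(p,lo,hi,box):
    h=cv2.cvtColor(p,cv2.COLOR_RGB2HSV);m=cv2.inRange(h,lo,hi);k=np.zeros_like(m)
    x0,y0,x1,y1=box;k[y0:y1,x0:x1]=m[y0:y1,x0:x1]
    n,l,s,c=cv2.connectedComponentsWithStats(k);i=1+np.argmax(s[1:,4]);return c[i],s[i]
E
python3 - <<'E'
from h import *
P={n:np.load(f"pics/{n}.npz") for n in("top","side")};C={n:optics.calibration(n) for n in P}
R=((0,150,110),(8,255,255));B=((15,80,90),(35,255,255))
for nm,col,bt,bs,z in(("pin",R,(440,270,480,300),(275,315,310,350),.151),("stub",B,(415,245,442,272),(300,275,330,292),.177),("head",B,(375,195,402,222),(345,255,370,282),.155)):
    a,sa=blob(P["top"]["p"],*col,bt);b,sb=blob(P["side"]["p"],*col,bs)
    print(nm,a,sa,b,sb);print("  tri",tri(ray(C["top"],*a),ray(C["side"],*b)))
    print("  top plane",plane(C["top"],*a,z),"side plane",plane(C["side"],*b,z))
# deck outline at top: grey, low saturation
h=cv2.cvtColor(P["top"]["p"],cv2.COLOR_RGB2HSV);m=cv2.inRange(h,(0,0,90),(180,40,200));k=np.zeros_like(m);k[180:340,345:495]=m[180:340,345:495]
k=cv2.morphologyEx(k,cv2.MORPH_CLOSE,np.ones((9,9)))
r=cv2.minAreaRect(max(cv2.findContours(k,0,2)[0],key=cv2.contourArea));q=np.array([plane(C["top"],*x,.13)for x in cv2.boxPoints(r)]);print(r);print(q)
d=P["top"]["d"];print("depth deck",d[300,400],d[259,428],d[286,461])
c=C["top"]
for u,v in((400,300),(428,259),(461,286)):
    o,e=ray(c,u,v);print(o+e*d[v,u])
E
```

```text
pin [462.21100917 286.32110092] [457 281  12  12 109] [292.09411765 331.10588235] [286 324  14  15 170]
  tri (array([ 0.47967685, -0.20679734,  0.14690461]), np.float64(0.00035635420866421945))
  top plane [ 0.47973184 -0.2057168   0.151     ] side plane [ 0.47900251 -0.21130526  0.151     ]
stub [427.68055556 257.93055556] [423 254  10   9  72] [314.56521739 283.73913043] [309 280  12   8  69]
  tri (array([ 0.53074349, -0.13700255,  0.1743632 ]), np.float64(0.00012638414005152813))
  top plane [ 0.53081711 -0.13651422  0.177     ] side plane [ 0.52982995 -0.14040943  0.177     ]
head [387.76470588 207.48529412] [381 201  14  14 136] [356.17272727 268.82727273] [350 260  14  19 220]
  tri (array([ 0.62367881, -0.0672822 ,  0.14054671]), np.float64(0.00031478143597454334))
  top plane [ 0.62254773 -0.06567355  0.155     ] side plane [ 0.61659085 -0.08671379  0.155     ]
((427.80078125, 259.4767150878906), (132.89285278320312, 130.76072692871094), 1.9091522693634033)
[[ 0.40586805 -0.01836492  0.13      ]
 [ 0.65357065 -0.02203178  0.13      ]
 [ 0.65016377 -0.2737912   0.13      ]
 [ 0.40360779 -0.26766383  0.13      ]]
depth deck 1.0022913 0.954962 0.9780939
[ 0.45008495 -0.09453861  0.1294493 ]
[ 0.5289178  -0.13667773  0.17928399]
[ 0.48038204 -0.20298182  0.15298293]
```

```bash
python3 -m inch '[0,12,20,0,0.06, 0,24,39,0,0.13, 0,36,59,0,0.2, 0,48,78,0,0.26, 0,61,98,0,0.33, 0,73,117,0,0.4, 0,85,137,0,0.46, 0,97,156,0,0.53, 0,109,176,0,0.6, 0,121,195,0,0.66, 0,133,215,0,0.73, 0,146,234,0,0.8]' 60
python3 -m inch '[0,12,20,0,0, 0,24,39,0,0, 0,36,59,0,0, 0,48,78,0,0, 0,61,98,0,0, 0,73,117,0,0, 0,85,137,0,0, 0,97,156,0,0, 0,109,176,0,0, 0,121,195,0,0, 0,146,233,0,0, 0,146,233,0,0]'
python3 - <<'E'
from cell import telemetry
from h import *
s=telemetry.observe();print({k:np.round(v,3).tolist() for k,v in s.items()})
c=optics.calibration("wrist");p,d=optics.grab_frame("wrist");cv2.imwrite("pics/w1.png",p[...,::-1]);np.savez("pics/w1.npz",p=p,d=d,K=c["K"],R=c["R"],t=c["t"])
E
```

```text
t: 1.1
position: [0.3855, -0.3692, 0.4042]
tool_rot: [-2.61, -1.747, -0.0]
ft_force: [0.9, -0.2, -0.3]
grip_width: 0.0854
finger_force: 0.0
t: 2.1
position: [0.5327, -0.1335, 0.4043]
tool_rot: [-2.608, -1.749, -0.002]
ft_force: [0.2, -0.3, -0.3]
grip_width: 0.0853
finger_force: 0.0
{'t': 2.1, 'joint_pos': [-0.452, 0.01, 1.817, 0.002, 1.315, -0.063], 'qd': [0.018, 0.025, -0.018, -0.056, 0.005, 0.01], 'joint_torque': [0.302, -32.26, -32.531, 0.166, -0.066, 0.335], 'position': [0.533, -0.134, 0.404], 'tool_rot': [-2.608, -1.749, -0.002], 'ft_force': [0.193, -0.328, -0.317], 'torque': [-0.015, 0.005, -0.003], 'finger_force': 0.0, 'grip_width': 0.085}
```

View pics/w1.png

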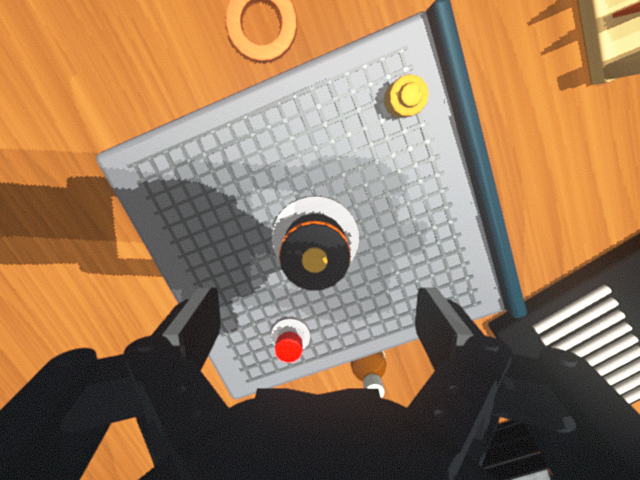

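Wrist view: knob stub at about (315,260), pin cap at (289,347), with the fingers straddling the knob in y. I'll refine the positions from this picture.

```bash
python3 - <<'E'
from h import *
w=np.load("pics/w1.npz");p=w["p"]
T=np.load("pics/top.npz")["p"];ct=optics.calibration("top")
R=((0,150,110),(8,255,255));B=((15,60,60),(35,255,255))
for nm,col,bw,bt,z in(("pin",R,(270,325,310,368),(440,270,480,300),.151),("stub",B,(295,240,335,278),(415,245,442,272),.177)):
    a,s=blob(p,*col,bw);b,_=blob(T,*col,bt);print(nm,a,s,plane(w,*a,z),"tri",tri(ray(w,*a),ray(ct,*b)))
# knob black disc top, z=.174
m=cv2.inRange(p,(0,0,0),(45,40,40));k=np.zeros_like(m);k[190:300,270:360]=m[190:300,270:360]
c,r=cv2.minEnclosingCircle(max(cv2.findContours(k,0,2)[0],key=cv2.contourArea));print(c,r)
E
```

```text
pin [288.43968254 347.23492063] [275 332  27  31 630] [ 0.47813446 -0.2055431   0.151     ] tri (array([ 0.47934562, -0.20475744,  0.15301918]), np.float64(0.0013256081560667514))
stub [314.35512367 259.73321555] [301 247  27  27 566] [ 0.52848269 -0.1368072   0.177     ] tri (array([ 0.53034445, -0.13409676,  0.18592955]), np.float64(0.0013038460630046666))
(285.5, 272.5) 2.9155757427215576
```

```bash
python3 -m inch '[0,-1,0,-10,0, 0,-1,0,-20,0, 0,-1,0,-30,0, 0,-1,0,-40,0, 0,-1,0,-50,0, 0,-1,0,-60,0, 0,-1,0,-70,0, 0,-1,0,-78,0, 0,-1,0,-84,0, 0,-1,0,-89,0, 0,-1,0,-92,0, 0,-1,0,-92,0]'
python3 -m inch '[0.2,0,0,0,0, 0.3,0,0,0,0, 0.4,0,0,0,0, 0.5,0,0,0,0, 0.6,0,0,0,0, 0.7,0,0,0,0, 0.8,0,0,0,0, 1,0,0,0,0, 1,0,0,0,0, 1,0,0,0,0, 1,0,0,0,0, 1,0,0,0,0]' 60
python3 -c "
from cell import telemetry;s=telemetry.observe();print(s['torque'],s['joint_torque'][5],s['joint_pos'])"
```

```text
t: 3.15
position: [0.5301, -0.1374, 0.3121]
tool_rot: [-2.613, -1.743, 0.001]
ft_force: [0.2, -0.2, -0.3]
grip_width: 0.0856
finger_force: 0.0
t: 4.15
position: [0.5297, -0.1372, 0.3136]
tool_rot: [-2.611, -1.743, 0.003]
ft_force: [-8.3, 2.5, 8.6]
grip_width: 0.0448
finger_force: 61.6
[ 0.45533905  1.18754132 -0.02560455] -0.009644597594160587 [-4.60535800e-01  1.09302764e-01  1.88962659e+00 -5.80772365e-04
  1.14603746e+00 -6.66275788e-02]
```

```bash
cat > r.py <<'E'
from cell import telemetry
import numpy as np
s=telemetry.observe();x,y,_=s['tool_rot']
print("  t %.2f Tz %.3f j6tau %.3f yaw %.4f F"%(s['t'],s['torque'][2],s['joint_torque'][5],2*np.arctan2(y,x)%(2*np.pi)),np.round(s['ft_force'],1),np.round(s['position'],4),'w %.4f f %.1f'%(s['grip_width'],s['finger_force']))
E
python3 r.py
python3 -m inch '[1,-0.8,0.3,1.5,0,1,-0.8,0.3,1.5,0]' >/dev/null; python3 r.py
python3 -m inch '[1,0,0,0,-0.02,1,0,0,0,-0.04]' >/dev/null; python3 r.py
python3 -m inch '[1,0,0,0,-0.02,1,0,0,0,-0.04]' >/dev/null; python3 r.py
python3 -m inch '[1,0,0,0,-0.02,1,0,0,0,-0.04]' >/dev/null; python3 r.py
python3 -m inch '[1,0,0,0,-0.02,1,0,0,0,-0.04]' >/dev/null; python3 r.py
python3 -m inch '[1,0,0,0,-0.02,1,0,0,0,-0.04]' >/dev/null; python3 r.py
```

```text
t 4.15 Tz -0.026 j6tau -0.010 yaw 1.1771 F [-8.3  2.5  8.6] [ 0.5297 -0.1372  0.3136] w 0.0448 f 61.6
  t 4.32 Tz 0.019 j6tau 0.035 yaw 1.1768 F [ 1.7  0.1 -3.4] [ 0.5291 -0.137   0.3137] w 0.0447 f 63.9
  t 4.48 Tz 0.319 j6tau 0.096 yaw 1.1357 F [ 0.8 -1.1 -4.4] [ 0.5292 -0.137   0.3138] w 0.0445 f 63.8
  t 4.65 Tz 0.281 j6tau 0.127 yaw 1.0951 F [ 0.6  0.2 -5.7] [ 0.5292 -0.137   0.3138] w 0.0446 f 63.8
  t 4.82 Tz 0.307 j6tau 0.128 yaw 1.0550 F [ 1.2 -0.3 -5.6] [ 0.5292 -0.137   0.3138] w 0.0446 f 63.8
  t 4.98 Tz 0.312 j6tau 0.129 yaw 1.0148 F [ 0.5 -0.3 -6.6] [ 0.5292 -0.137   0.3138] w 0.0450 f 63.7
  t 5.15 Tz 0.348 j6tau 0.129 yaw 0.9748 F [ 0.6 -0.6 -7.1] [ 0.5292 -0.137   0.3137] w 0.0448 f 63.7
```

```bash
python3 -m inch '[1,0,0,0,-0.02,1,0,0,0,-0.04]' >/dev/null; python3 r.py
python3 -m inch '[1,0,0,0,-0.02,1,0,0,0,-0.04]' >/dev/null; python3 r.py
python3 -m inch '[1,0,0,0,-0.02,1,0,0,0,-0.04]' >/dev/null; python3 r.py
```

```text
t 5.32 Tz 0.220 j6tau 0.088 yaw 0.9348 F [ 0.6  0.3 -9.3] [ 0.5292 -0.137   0.3138] w 0.0447 f 63.7
  t 5.48 Tz 0.310 j6tau 0.123 yaw 0.8948 F [ 1.3  0.6 -9.9] [ 0.5292 -0.137   0.3138] w 0.0447 f 63.6
  t 5.65 Tz 0.298 j6tau 0.129 yaw 0.8547 F [  1.    0.3 -10.7] [ 0.5292 -0.137   0.3138] w 0.0445 f 63.6
```

```bash
python3 -m inch '[1,0,0,-0.5,-0.02,1,0,0,-0.5,-0.04]' >/dev/null; python3 r.py
python3 -m inch '[1,0,0,0,-0.02,1,0,0,0,-0.04]' >/dev/null; python3 r.py
python3 -m inch '[1,0,0,0,-0.02,1,0,0,0,-0.04]' >/dev/null; python3 r.py
```

```text
t 5.82 Tz 0.316 j6tau 0.129 yaw 0.8149 F [-1.4  1.7 -7.6] [ 0.5293 -0.137   0.3138] w 0.0449 f 63.6
  t 5.98 Tz 0.309 j6tau 0.129 yaw 0.7749 F [-1.9  0.8 -6.5] [ 0.5293 -0.137   0.3138] w 0.0447 f 63.6
  t 6.15 Tz 0.318 j6tau 0.129 yaw 0.7348 F [-2.9  1.8 -4.2] [ 0.5293 -0.137   0.3138] w 0.0447 f 63.5
```

```bash
python3 -m inch '[1,0,0,0,-0.02,1,0,0,0,-0.04]' >/dev/null; python3 r.py
python3 -m inch '[1,0,0,0,-0.02,1,0,0,0,-0.04]' >/dev/null; python3 r.py
python3 -m inch '[1,0,0,0,-0.02,1,0,0,0,-0.04]' >/dev/null; python3 r.py
```

```text
t 6.32 Tz 0.314 j6tau 0.122 yaw 0.6948 F [-3.4  1.8 -4.9] [ 0.5293 -0.137   0.3137] w 0.0447 f 63.5
  t 6.48 Tz 0.220 j6tau 0.083 yaw 0.6546 F [-4.6  3.5 -3.8] [ 0.5293 -0.137   0.3137] w 0.0444 f 63.6
  t 6.65 Tz 0.148 j6tau -0.085 yaw 0.6142 F [-5.1  2.1 -3.9] [ 0.5293 -0.137   0.3137] w 0.0448 f 63.9
```

Resistance is dipping (0.31 → 0.15), so I'll use finer steps from here.

```bash
python3 -m inch '[1,0,0,0,-0.01,1,0,0,0,-0.02]' >/dev/null; python3 r.py
python3 -m inch '[1,0,0,0,-0.01,1,0,0,0,-0.02]' >/dev/null; python3 r.py
```

```text
t 6.82 Tz 0.059 j6tau 0.008 yaw 0.5946 F [-4.5  2.4 -3.1] [ 0.5293 -0.1371  0.3137] w 0.0447 f 63.9
  t 6.98 Tz 0.060 j6tau 0.003 yaw 0.5746 F [-4.3  2.2 -3.7] [ 0.5293 -0.1371  0.3137] w 0.0448 f 63.9
```

```bash
python3 -m inch '[1,0,0,0,-0.01,1,0,0,0,-0.02]' >/dev/null; python3 r.py
python3 -m inch '[1,0,0,0,-0.005,1,0,0,0,-0.01]' >/dev/null; python3 r.py
```

```text
t 7.15 Tz 0.111 j6tau 0.005 yaw 0.5546 F [-4.1  3.6 -3.8] [ 0.5293 -0.1371  0.3137] w 0.0444 f 63.9
  t 7.32 Tz 0.078 j6tau 0.048 yaw 0.5448 F [-4.2  2.7 -3.3] [ 0.5293 -0.1371  0.3137] w 0.0444 f 63.9
```

```bash
python3 -m inch '[1,0,0,0,-0.005,1,0,0,0,-0.01]' >/dev/null; python3 r.py
python3 -m inch '[1,0,0,0,-0.005,1,0,0,0,-0.01]' >/dev/null; python3 r.py
```

```text
t 7.48 Tz 0.080 j6tau 0.045 yaw 0.5348 F [-4.7  2.6 -4.1] [ 0.5293 -0.1371  0.3137] w 0.0448 f 63.9
  t 7.65 Tz 0.088 j6tau 0.046 yaw 0.5248 F [-5.3  2.9 -3.9] [ 0.5293 -0.1371  0.3138] w 0.0448 f 63.9
```

```bash
python3 -m inch '[1,0,0,0,-0.005,1,0,0,0,-0.01]' >/dev/null; python3 r.py
python3 -m inch '[1,0,0,0,-0.005,1,0,0,0,-0.01]' >/dev/null; python3 r.py
```

```text
t 7.82 Tz 0.119 j6tau 0.047 yaw 0.5148 F [-4.4  1.7 -4.1] [ 0.5293 -0.1371  0.3137] w 0.0444 f 63.9
  t 7.98 Tz 0.119 j6tau 0.049 yaw 0.5047 F [-4.4  2.9 -4.3] [ 0.5293 -0.1371  0.3137] w 0.0445 f 63.9
```

```bash
python3 -m inch '[1,0,0,0,-0.005,1,0,0,0,-0.01]' >/dev/null; python3 r.py
python3 -m inch '[1,0,0,0,-0.005,1,0,0,0,-0.01]' >/dev/null; python3 r.py
```

```text
t 8.15 Tz 0.332 j6tau 0.276 yaw 0.4953 F [-4.1  3.  -3.9] [ 0.5293 -0.137   0.3137] w 0.0445 f 63.9
  t 8.32 Tz 0.599 j6tau 0.582 yaw 0.4864 F [-4.4  3.1 -4. ] [ 0.5293 -0.137   0.3137] w 0.0448 f 63.9
```

```bash
python3 -m inch '[1,0,0,0,0,1,0,0,0,0,1,0,0,0,0]' >/dev/null; python3 r.py
```

```text
t 8.57 Tz 0.425 j6tau 0.472 yaw 0.4864 F [-4.5  2.9 -3.4] [ 0.5293 -0.137   0.3137] w 0.0445 f 63.9
```

The torque is clearly rising, and 0.43 N m remains with the tool held still, so the notch has just been passed. Letting go, then going straight up.

```bash
python3 -m inch '[0.2,0,0,0,0, 0,0,0,0,0, 0,0,0,0,0, 0,0,0,0,0, 0,0,0,0,0, 0,0,0,0,0, 0,0,0,0,0, 0,0,0,0,0]'; python3 r.py
python3 -m inch '[0,0,0,6,0, 0,0,0,14,0, 0,0,0,24,0, 0,0,0,36,0, 0,0,0,48,0, 0,0,0,60,0, 0,0,0,68,0, 0,0,0,75,0, 0,0,0,75,0]'; python3 r.py
```

```text
t: 9.23
position: [0.5294, -0.1371, 0.3138]
tool_rot: [3.049, 0.757, 0.0]
ft_force: [-0.6, -0.5, 0.1]
grip_width: 0.0857
finger_force: 0.0
  t 9.23 Tz -0.019 j6tau 0.001 yaw 0.4867 F [-0.6 -0.5  0.1] [ 0.5294 -0.1371  0.3138] w 0.0857 f 0.0
t: 9.98
position: [0.5297, -0.1373, 0.3909]
tool_rot: [3.047, 0.757, 0.004]
ft_force: [0.2, -0.0, 0.6]
grip_width: 0.0855
finger_force: 0.0
  t 9.98 Tz -0.031 j6tau 0.000 yaw 0.4869 F [ 0.2 -0.   0.6] [ 0.5297 -0.1373  0.3909] w 0.0855 f 0.0
```

```bash
python3 -m inch '[0.5,-8,-11,0,0, 1,-16,-22,0,0, 1,-24,-33,0,0, 1,-32,-44,0,0, 1,-40,-55,0,0, 1,-46,-63,0,0, 1,-50.5,-69,0,0, 1,-50.5,-69,-10,0, 1,-50.5,-69,-20,0, 1,-50.5,-69,-30,0, 1,-50.5,-69,-40,0, 1,-50.5,-69,-45,0]' 20; python3 -m inch '[1,0,0,0,0,1,0,0,0,0,1,0,0,0,0]'
python3 - <<'E'
from h import *
p,d=optics.grab_frame("side");cv2.imwrite("pics/s2.png",cv2.resize(p[180:420,160:480,::-1],(800,600)))
E
python3 r.py
```

```text
t: 10.98
position: [0.4786, -0.2054, 0.3411]
tool_rot: [-3.046, -0.758, 0.004]
ft_force: [-0.8, 0.4, -0.7]
grip_width: 0.0003
finger_force: 0.0
t: 11.23
position: [0.4791, -0.2061, 0.344]
tool_rot: [3.048, 0.757, 0.001]
ft_force: [-0.1, 0.3, 0.4]
grip_width: -0.0003
finger_force: 0.0
  t 11.28 Tz 0.044 j6tau 0.000 yaw 0.4870 F [0.1 1.4 0.2] [ 0.4792 -0.2061  0.3443] w 0.0000 f 0.0
```

View pics/s2.png

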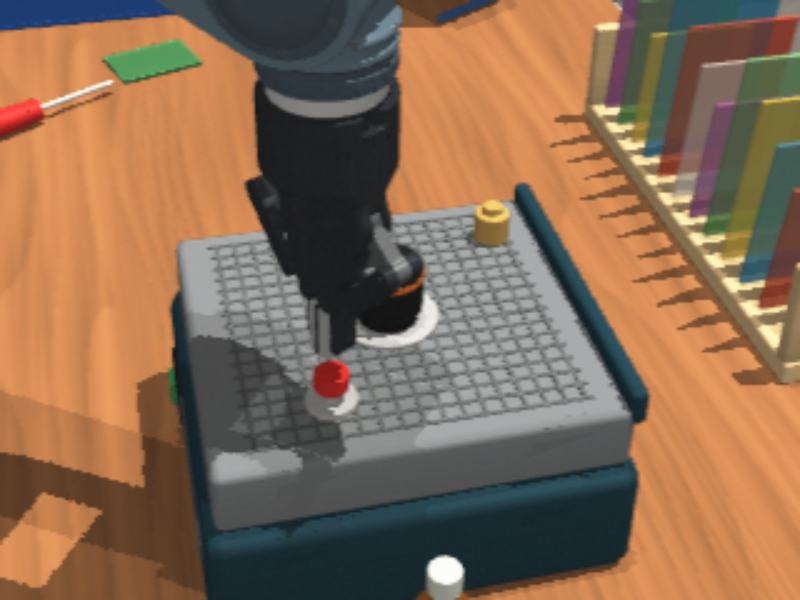

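The closed fingertips (about (332,350) in the crop) stand just above the red cap (331,378). Now pressing down in small steps.

```bash
python3 -m inch '[1,0,0,-4,0,1,0,0,-8,0,1,0,0,-12,0,1,0,0,-14,0,1,0,0,-15,0,1,0,0,-15,0]' >/dev/null; python3 r.py
python3 -m inch '[1,0,0,-0.5,0,1,0,0,-1,0]' >/dev/null; python3 r.py
python3 -m inch '[1,0,0,-0.5,0,1,0,0,-1,0]' >/dev/null; python3 r.py
python3 -m inch '[1,0,0,-0.5,0,1,0,0,-1,0]' >/dev/null; python3 r.py
```

```text
t 11.78 Tz 0.044 j6tau 0.000 yaw 0.4867 F [ 0.1 -0.1  0.1] [ 0.4788 -0.2061  0.3283] w -0.0003 f 0.0
  t 11.95 Tz 0.030 j6tau 0.000 yaw 0.4867 F [-0.1  0.3  0.1] [ 0.4789 -0.2062  0.3278] w -0.0001 f 0.0
  t 12.12 Tz -0.043 j6tau -0.000 yaw 0.4868 F [-2.1  1.8  2.4] [ 0.479  -0.2062  0.3272] w -0.0000 f 1.5
  t 12.28 Tz 0.008 j6tau -0.000 yaw 0.4868 F [-0.7 -0.3  2.2] [ 0.479  -0.2062  0.3261] w 0.0000 f 1.5
```

Contact was at TCP z ≈ 0.3272. Next I'll pass 3 mm, where the pin would stop early if it isn't over the notch.

```bash
python3 -m inch '[1,0,0,-0.5,0,1,0,0,-1,0]' >/dev/null; python3 r.py
python3 -m inch '[1,0,0,-0.4,0,1,0,0,-0.7,0]' >/dev/null; python3 r.py
python3 -m inch '[1,0,0,-0.3,0,1,0,0,-0.5,0]' >/dev/null; python3 r.py
```

```text
t 12.45 Tz -0.013 j6tau -0.000 yaw 0.4868 F [-0.7  0.7  3.1] [ 0.4789 -0.2062  0.3248] w -0.0001 f 1.5
  t 12.62 Tz -0.031 j6tau 0.000 yaw 0.4868 F [-0.3  0.1  2.4] [ 0.4789 -0.2062  0.3241] w -0.0002 f 1.5
  t 12.78 Tz -0.009 j6tau 0.000 yaw 0.4868 F [0.8 1.  3.2] [ 0.4789 -0.2062  0.3236] w 0.0001 f 1.5
```

```bash
python3 -m inch '[1,0,0,-0.3,0,1,0,0,-0.5,0]' >/dev/null; python3 r.py
```

```text
t 12.95 Tz 0.013 j6tau 0.000 yaw 0.4868 F [-0.7  0.4  3.5] [ 0.4789 -0.2062  0.3231] w -0.0002 f 1.5
```

```bash
python3 -m inch '[1,0,0,-0.5,0,1,0,0,-1,0]' >/dev/null; python3 r.py
```

```text
t 13.12 Tz -0.018 j6tau 0.000 yaw 0.4868 F [-0.4  0.2  3.2] [ 0.4789 -0.2061  0.3221] w -0.0002 f 1.5
```

```bash
python3 -m inch '[1,0,0,-0.5,0,1,0,0,-1,0]' >/dev/null; python3 r.py
```

```text
t 13.28 Tz 0.041 j6tau 0.000 yaw 0.4868 F [ 0.3 -0.1  2.7] [ 0.4789 -0.2062  0.321 ] w 0.0000 f 1.5
```

The pin is 6 mm in at about 3 N, so the notch is under it. Next 4 mm, then fine steps to the end stop.

```bash
python3 -m inch '[1,0,0,-0.5,0,1,0,0,-1,0,1,0,0,-1.5,0,1,0,0,-2,0]' >/dev/null; python3 r.py
python3 -m inch '[1,0,0,-0.5,0,1,0,0,-1,0,1,0,0,-1.5,0,1,0,0,-2,0]' >/dev/null; python3 r.py
```

```text
t 13.62 Tz -0.003 j6tau 0.000 yaw 0.4867 F [ 0.6 -0.2  3.3] [ 0.4789 -0.2061  0.319 ] w 0.0000 f 1.5
  t 13.95 Tz 0.015 j6tau 0.000 yaw 0.4868 F [ 1.6 -0.2  3. ] [ 0.4789 -0.2062  0.317 ] w 0.0001 f 1.5
```

```bash
python3 -m inch '[1,0,0,-0.3,0,1,0,0,-0.6,0]' >/dev/null; python3 r.py
```

```text
t 14.12 Tz -0.009 j6tau 0.000 yaw 0.4868 F [1.4 0.2 3.7] [ 0.4789 -0.2061  0.3164] w -0.0001 f 1.5
```

```bash
python3 -m inch '[1,0,0,-0.3,0,1,0,0,-0.5,0]' >/dev/null; python3 r.py
```

```text
t 14.28 Tz -0.012 j6tau 0.000 yaw 0.4868 F [ 1.8 -1.4  2.5] [ 0.4789 -0.2061  0.3159] w 0.0001 f 1.5
```

```bash
python3 -m inch '[1,0,0,-0.3,0,1,0,0,-0.3,0]' >/dev/null; python3 r.py
```

```text
t 14.45 Tz -0.041 j6tau 0.000 yaw 0.4867 F [ 1.7 -0.9  3. ] [ 0.4789 -0.2062  0.3156] w 0.0004 f 1.3
```

```bash
python3 -m inch '[1,0,0,-0.3,0,1,0,0,-0.3,0]' >/dev/null; python3 r.py
```

```text
t 14.62 Tz -0.002 j6tau 0.000 yaw 0.4868 F [2.1 0.1 3.9] [ 0.4789 -0.2061  0.3154] w -0.0001 f 1.9
```

```bash
python3 -m inch '[1,0,0,-0.2,0,1,0,0,-0.2,0]' >/dev/null; python3 r.py
```

```text
t 14.78 Tz -0.001 j6tau 0.000 yaw 0.4868 F [0.6 0.1 5. ] [ 0.4789 -0.2062  0.3154] w -0.0002 f 2.6
```

```bash
python3 -m inch '[1,0,0,-0.2,0,1,0,0,-0.2,0]' >/dev/null; python3 r.py
```

```text
t 14.95 Tz -0.000 j6tau -0.000 yaw 0.4868 F [-0.5 -0.2  6.4] [ 0.479  -0.2062  0.3154] w 0.0001 f 3.1
```

The TCP stops at 0.3154 (about 12 mm pressed) and the force is climbing. I'll seat it a little more firmly, well below 35 N.

```bash
python3 -m inch '[1,0,0,-0.4,0,1,0,0,-0.4,0]' >/dev/null; python3 r.py
```

```text
t 15.12 Tz 0.025 j6tau -0.000 yaw 0.4869 F [-1.2  0.5  8.8] [ 0.479  -0.2062  0.3154] w 0.0001 f 4.2
```

```bash
python3 -m inch '[1,0,0,-0.5,0,1,0,0,-0.5,0]' >/dev/null; python3 r.py
```

```text
t 15.28 Tz 0.029 j6tau -0.001 yaw 0.4870 F [-1.7  0.4 11.6] [ 0.4791 -0.2062  0.3154] w 0.0002 f 5.6
```

Seated against the hard stop at 11.6 N. Retreating and checking by camera.

```bash
python3 -m inch '[1,0,0,2,0,1,0,0,6,0,1,0,0,14,0,1,0,0,26,0,1,0,0,40,0,1,0,0,55,0,1,0,0,70,0,1,0,0,85,0,1,0,0,100,0,1,0,0,110,0]'; python3 -m inch '[1,-10,0,0,0,1,-30,0,0,0,1,-50,0,0,0,1,-70,0,0,0,1,-80,0,0,0,1,-80,0,0,0,1,-80,0,0,0]' ; python3 - <<'E'
from h import *
p,d=optics.grab_frame("side");q,_=optics.grab_frame("top")
cv2.imwrite("pics/s3.png",np.vstack([cv2.resize(x,(400,300)) for x in(p[200:440,190:510,::-1],q[150:390,280:600,::-1])]))
a,s=blob(p,(0,150,110),(8,255,255),(275,315,310,360));b,sb=blob(q,(0,150,110),(8,255,255),(440,270,480,300))
print(a,s,b,sb,tri(ray(optics.calibration("side"),*a),ray(optics.calibration("top"),*b)))
E
```

```text
t: 16.12
position: [0.4789, -0.2061, 0.4265]
tool_rot: [3.047, 0.757, 0.003]
ft_force: [0.6, -0.4, 0.3]
grip_width: 0.0
finger_force: 0.0
t: 16.7
position: [0.3986, -0.2061, 0.4238]
tool_rot: [3.049, 0.756, 0.001]
ft_force: [0.1, 0.3, -0.2]
grip_width: -0.0001
finger_force: 0.0
[291.95918367 336.63945578] [286 331  13  13 147] [460.51515152 285.90909091] [455 281  12  11  99] (array([ 0.47956565, -0.20644614,  0.13572108]), np.float64(1.2125612027575997e-05))
```

View pics/s3.png

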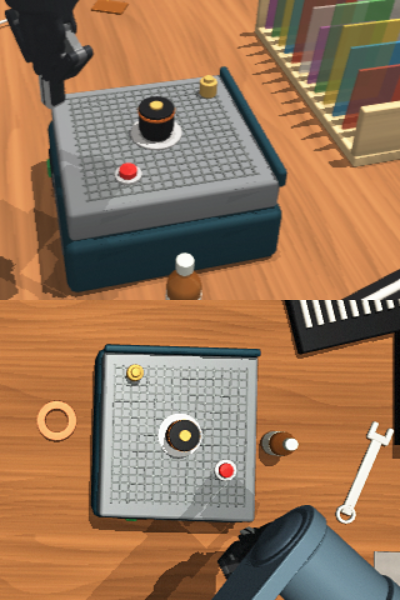

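The pin cap is down (side crop (128,172)): it triangulates 11 mm lower than before. The head, bottle and reel are where they were, and the arm is clear.

```bash
python3 -c "
from cell import order;print(order.finish_job())"
```

```text
the job is handed in; nothing more can be done
None
```

I turned the knob clockwise to the notch, let go as its resistance began to rise, and pressed the lock pin about 12 mm to its stop with under 12 N; the spare head, oil bottle and reel were not touched, and the job is handed in.

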